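# Wind the animation background on by one turn and take the frame

### The job

Advance the background of this cut-out animation stand by exactly one turn: push the hand wheel round by its upright handle, anticlockwise as seen from above, until the handle is back where it began, and leave it there. Then press the big capture button on the remote down to take the frame, and move clear. Only push, gently, with the fingertips: do not grip the handle, do not touch the sliding board with the artwork, do not press the button before the turn is complete, do not lift or shove the remote, and leave the other things on the table where they are.

Things in the scene. Friction and masses are not known exactly. Their poses are not given: they have to be found in the camera images.
- bed: Fixed aluminium pan bed standing on the table, 290 mm (its x, from -20 to 270 mm) by 510 mm (its y, from -50 to 460 mm); origin on the table under the hand wheel's axis, z up. Its frame is 55 mm high. At its far left end (x 140, y 440 mm) a thin column 360 mm high carries a boom at 335 mm height back to a small downward camera at x 140, y 255 mm (lens at 265 mm height).
- wheel_axis (a point): Point on the vertical axis of the hand wheel, at the height of the top of its rim (133 mm above the table). Bare aluminium three-spoke wheel, level, 160 mm over the rim, rim 16 mm thick; hub 38 mm wide, top 143 mm above the table. The inside between the spokes is open.
- wheel (a joint): Angle of the hand wheel in rad, growing anticlockwise seen from above; at 0 the handle lies along the bed's +x from the axis. It starts anywhere between -2.4 and 2.4, stays where it is left, and has end stops at -3.3 and 9.9. It takes about 3 N at the handle to turn.
- handle: Upright round black handle of the wheel, 24 mm in diameter, standing at the end of one spoke on the rim, 70 mm from the wheel's axis; origin at the centre of its foot 134 mm above the table, z up, 60 mm tall; it turns loosely about its own axis, as such handles do.
- handle_top (a point): Centre of the handle's top end, 194 mm above the table.
- pan: Sliding white board of the pan bed with the artwork taped on, 230 by 260 mm, its top 97 mm above the table, geared to the wheel by rack and pinion: it slides along the bed's +y by 50 mm for one anticlockwise turn of the wheel (8 mm per rad). Not to be touched. Its origin is the bed's origin shifted by its travel.
- pan_mark (a point): Tip of the middle round register peg at the robot's side of the sliding board; moves with the board.
- remote: Loose grey keypad lying flat, 75 (x) by 100 (y) mm, 25 mm high, origin at the centre of its underside, about 0.35 kg; in front of the bed or to the right of the wheel.
- button_top (a point): Centre of the top of the remote's big round black button, 32 mm in diameter, in the middle of the remote, its top 34 mm above the table (9 mm proud of the remote).
- capture (a joint): How far the button is pressed, in m: 0 up, 0.005 fully down; sprung, takes 1.5 N to start and 4 N to reach the stop; counts as pressed from 0.0035.
- pin_tin: Loose round steel tin, 68 mm wide, 45 mm high, bystander; origin under its centre. It and the remote may have changed places.
- tape: Loose roll of tape lying flat, 90 mm wide, 19 mm high, bystander; origin under its centre.
- brush_pot: Loose white pot 72 mm wide and 95 mm high with brushes to 175 mm, bystander; origin under its centre.
- glue: Loose white glue bottle, 44 mm wide, 85 mm high, standing, bystander; origin under its centre.
- mouse: Loose black computer mouse, 100 by 60 by 33 mm, bystander; origin under its centre.
- screwdriver: Loose screwdriver with a grey handle, lying flat, about 150 mm long, bystander.
- cutouts: Loose small pile of card cut-outs, about 100 by 70 mm, 17 mm high, bystander; origin under its centre.
Mind the look-alikes: they are no part of the job. Leave any yellow look-alike of the remote alone.

How it is judged (in metres and radians):
On the way, in this order (a step that is already met when the one before it is completed fails the run):
1. the gripper is pushing against the handle and the wheel is about half way round (distance of handle_top from where it was at the start of the episode above 0.12 m and distance of pan_mark from where it was at the start of the episode between 0.015 and 0.036 m and contact force between any of the fingers, the arm and handle above 0.3 N).
2. the wheel has made one full anticlockwise turn and stands still, with the button not pressed (distance of pan_mark from where it was at the start of the episode between 0.0485 and 0.052 m and distance of handle_top from where it was at the start of the episode below 0.012 m and value of joint wheel above 3.2 rad and velocity of joint wheel between -0.05 and 0.05 rad/s and value of joint capture below 0.002 m), for 0.2 s.
3. the capture button is pressed, with the wheel still at one turn (distance of pan_mark from where it was at the start of the episode between 0.0485 and 0.052 m and distance of handle_top from where it was at the start of the episode below 0.012 m and value of joint wheel above 3.2 rad and value of joint capture above 0.0035 m), for 0.05 s.
At the end, for the whole second after the job is handed in: The handle is within 12 mm of where it began after one anticlockwise turn (the board has travelled 48.5 to 52 mm), the wheel is at rest, the button has been pressed after the turn and is up again, and the remote lies flat on the table (distance of pan_mark from where it was at the start of the episode between 0.0485 and 0.052 m and distance of handle_top from where it was at the start of the episode below 0.012 m and value of joint wheel above 3.2 rad and velocity of joint wheel between -0.05 and 0.05 rad/s and value of joint capture below 0.001 m and height (world z) of remote below 0.006 m and angle between remote's own z axis and vertical below 0.1 rad and linear speed of remote below 0.02 m/s); the robot touches nothing.
It fails at once if the handle is gripped or pushed with more than 35 N (contact force between the fingers and handle above 35 N).
It fails at once if the robot touches the sliding board (more than 1 N) (contact force between any of the fingers, the arm and pan above 1 N).
It fails at once if the button is pressed before the turn is complete (value of joint capture above 0.0035 m and not (distance of pan_mark from where it was at the start of the episode between 0.0485 and 0.052 m and distance of handle_top from where it was at the start of the episode below 0.012 m and value of joint wheel above 3.2 rad)).
It fails at once if the remote is lifted by more than 10 mm, tipped, or shoved by more than 40 mm (height (world z) of remote above 0.01 m or angle between remote's own z axis and vertical above 0.3 rad or distance of remote from where it was at the start of the episode above 0.04 m).
It fails at once if another thing on the table is moved by more than 30 mm (distance of any of pin_tin, tape, brush_pot, glue, mouse, screwdriver, cutouts from where it was at the start of the episode above 0.03 m).
It also fails if it takes over 64 s, if anything falls off the work surface, if the arm or the gripper's body presses on something with over 40 N, if the wrist force passes 120 N, or if a joint passes its speed limit or range.

### The arm

A 6-joint arm with a two-finger parallel gripper is mounted at the origin on the work surface. World frame = base frame: x ahead of the robot, y to its left, z up, the work surface at z = 0. Lengths are in mm, angles in rad, forces in N, time in s.
With the tool pointing down it reaches from about 400 to 825 mm from the base axis. Payload 7 kg.
Tool frame: the origin (TCP) lies at the very end of the fingers, on their centre line; the grasp point (between the pads) lies 19 mm behind it; z points along the fingers, y is the direction in which the jaws open and shut (so a half turn about z gives the same grasp; the last joint's range is limited). The gripper opens to 88 mm and grips with 3 to 60 N. Pads are 19 mm wide; open, the fingers measure 130 mm over their backs; the gripper's body (78 mm by 193 mm) begins 47 mm behind the grasp point.
Start: joints at [-0.869, 0.359, 0.012, 0, -1.224, -0.288], TCP at [271.384, -618.018, 226.561] pointing down, gripper open.
Joint ranges: [-3.07, 3.07], [-1.43, 2.12], [-1.02, 1.25], [-3.03, 1.67], [-3.05, -0], [-3.03, 3.03]. Speed limits (rad/s): [2.39, 2.39, 3.01, 3.14, 3.14, 3.14].

### API

Orientations are given as a unit quaternion [x, y, z, w].
In Python, from plant import bot gives the robot as it stands. Calls block until the motion is done:
- bot.move_ptp(position, orientation): joint-space move of the TCP to a pose.
- bot.line_to(position, velocity=150, ori=None): straight line of the TCP; ori=None keeps the orientation; velocity is the mean speed in mm/s.
- bot.move_joints(angles): joint-space move.
- bot.move_gripper(opening, force=None): finger opening in mm; force is the grip in N (None keeps the last); returns when the fingers have stopped.
- bot.pause(seconds).
- bot.solve_ik(position, orientation): joint angles nearest the present ones, or None.
- bot.read_state(): the state.
- bot.camera(name): name is "scene" or "top" or "wrist"; returns the picture (420x560x3 uint8, red, green, blue); there is no depth.
- bot.get_calibration(name): a dict with "fx", "fy", "cx", "cy" (pixels), "view" (4x4, takes a point from world to camera coordinates); the wrist camera has in their place "T_tool_cam" (4x4, takes a point from camera to tool coordinates, whose origin is the TCP and whose axes are the flange's). Camera axes: x right, y up, looking along -z (the intrinsics and any distortion apply to the point x, -y, -z); pixel columns grow to the right and rows downward; lengths in mm; the calibration is good to about 2 mm. A picture is of the moment at which its call begins: read the wrist's pose just before it. get_calibration takes no time and is no camera call.
A pose or a line that the arm cannot do raises bot.Unreachable and nothing moves.
- bot.close_job(): hands the job in, once; it reports no verdict.
The state is a dict: "t": time; "joint_pos": joint angles; "qvel": joint speeds; "tau": joint torques, N m; "tcp_pos": TCP position; "eef_rot": TCP orientation; "contact_force": force on the tool from outside, world axes, zero at the start; "moment": the same for the moment, N m; "width": finger opening in mm.
Only numpy, scipy, OpenCV 4.12 (cv2) and the standard library are available. Lean on these libraries where they do the work, as an engineer would, in place of code of your own. Each camera call takes 0.05 s, during which the arm holds its last target.

## Working session

There is one attempt and no reset: what is moved stays moved. The work goes in short steps, each a Python script; the robot and the scene stay as the last script left them, time stands still between calls to the robot, and variables do not carry over. Pictures are saved under pics/ and viewed, and the job is handed in when it is done.

```bash
mkdir -p pics; ls; python3 - <<'E'
from plant import bot
import cv2
for n in ["scene","top","wrist"]:
    im=bot.camera(n); cv2.imwrite(f"pics/{n}0.png",im[:,:,::-1]); print(n,bot.get_calibration(n))
print(bot.read_state())
E
```

```text
pics
scene {'fx': 432.9529688341609, 'fy': 432.9529688341609, 'cx': 276.96071013212514, 'cy': 213.44693509255336, 'view': array([[-5.36187627e-01,  8.43883408e-01,  1.90688955e-02,
         2.48525689e+02],
       [-5.57949301e-01, -3.71281400e-01,  7.42187779e-01,
         1.87443211e+02],
       [ 6.33399878e-01,  3.87312427e-01,  6.69920650e-01,
        -1.43214887e+03],
       [ 0.00000000e+00,  0.00000000e+00,  0.00000000e+00,
         1.00000000e+00]])}
top {'fx': 536.320004312722, 'fy': 536.320004312722, 'cx': 282.9546686701557, 'cy': 204.48104442249215, 'view': array([[ 4.08243073e-03, -9.99749076e-01,  2.20254052e-02,
         2.07870867e+01],
       [ 9.89988477e-01,  7.14821021e-03,  1.40967085e-01,
        -5.09245740e+02],
       [-1.41089155e-01,  2.12294090e-02,  9.89769247e-01,
        -1.50442054e+03],
       [ 0.00000000e+00,  0.00000000e+00,  0.00000000e+00,
         1.00000000e+00]])}
wrist {'fx': 375.25982041342195, 'fy': 375.25982041342195, 'cx': 281.90605050289315, 'cy': 212.42232834948666, 'T_tool_cam': array([[-9.21405801e-04,  9.62676237e-01,  2.70654049e-01
[... 282 characters left out ...]
)}
{'t': 0.15, 'joint_pos': array([-8.68868104e-01,  3.59221060e-01,  1.12672077e-02, -2.36933908e-04,
       -1.22409055e+00, -2.88124627e-01]), 'qvel': array([-1.64290695e-05, -2.87599736e-03,  3.18414855e-03, -3.91254872e-04,
        2.92474408e-04,  1.25116197e-03]), 'tau': array([-9.08687689e-04, -5.83275712e+01,  2.93294227e+01,  7.00103313e+00,
        8.93124088e-03, -1.10507481e-04]), 'tcp_pos': array([ 271.25201027, -617.69984606,  225.84101295]), 'eef_rot': array([-2.05389261e-01,  9.78680157e-01,  6.02044241e-04, -1.98431902e-04]), 'contact_force': array([ 0.44353486, -0.6910373 ,  0.08735826]), 'moment': array([-0.02977283,  0.03610092,  0.001863  ]), 'width': 87.62032645283996}
```

View pics/scene0.png

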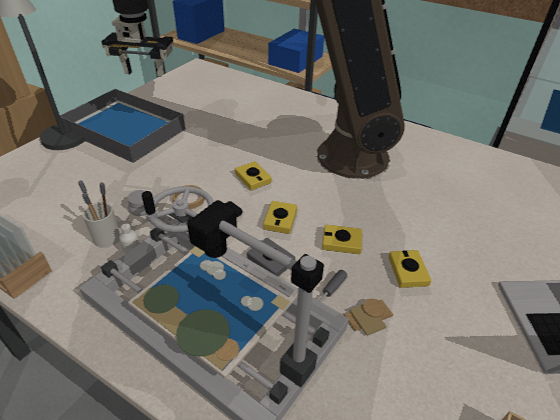

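View pics/top0.png

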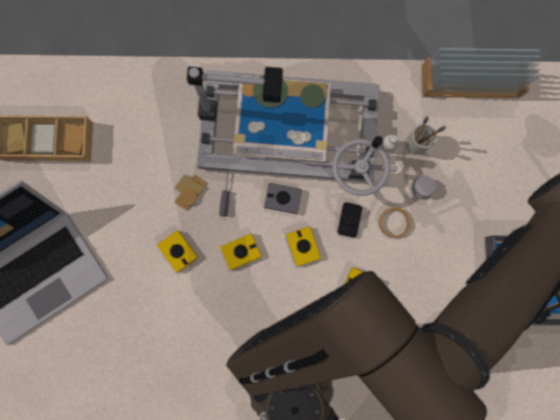

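View pics/wrist0.png

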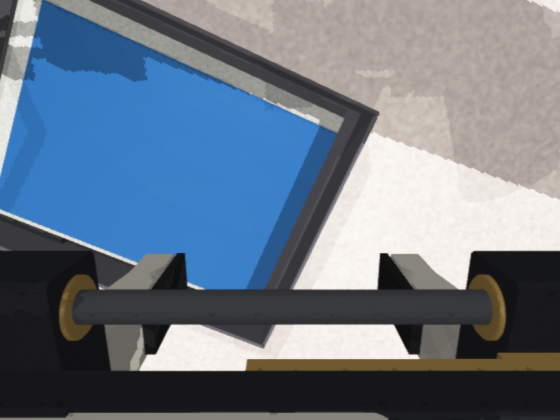

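The top view shows the wheel at about (361,166), its handle near (377,143), and the grey remote at about (283,198). The yellow ones are decoys. I'll zoom in next.

```bash
cat > h.py <<'E'
import numpy as np, cv2
from plant import bot
def cast(name,u,v,z):
    c=bot.get_calibration(name); V=c['view']; R=V[:3,:3]; t=V[:3,3]
    d=R.T@np.array([(u-c['cx'])/c['fx'],-(v-c['cy'])/c['fy'],-1]); o=-R.T@t
    return o+d*(z-o[2])/d[2]
def proj(name,p):
    c=bot.get_calibration(name); V=c['view']; q=V[:3,:3]@np.array(p)+V[:3,3]
    return np.array([c['cx']+c['fx']*q[0]/-q[2], c['cy']-c['fy']*q[1]/-q[2]])
E
python3 - <<'E'
import cv2
t=cv2.imread('pics/top0.png')[60:230,180:450]; cv2.imwrite('pics/topc.png',cv2.resize(t,None,fx=2.95,fy=2.95,interpolation=cv2.INTER_CUBIC))
t=cv2.imread('pics/scene0.png')[160:310,70:340]; cv2.imwrite('pics/scenec.png',cv2.resize(t,None,fx=2.95,fy=2.95,interpolation=cv2.INTER_CUBIC))
E
```

```text
(no output)
```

View pics/topc.png

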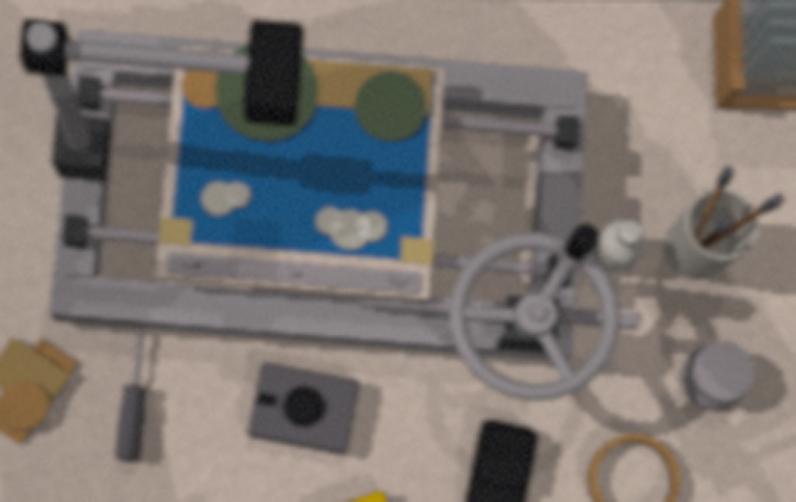

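View pics/scenec.png

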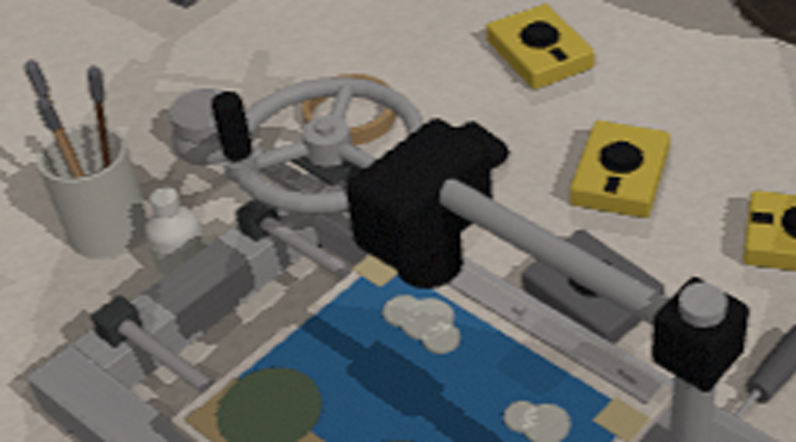

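```bash
python3 - <<'E'
from h import *
im=cv2.imread('pics/top0.png'); 
f=lambda x,y:(180+(x+.5)/2.95-.5,60+(y+.5)/2.95-.5)
# rim edges: radial gradient
g=cv2.cvtColor(im,cv2.COLOR_BGR2GRAY)
b,gr,r=[im[...,i].astype(int) for i in range(3)]
print('hub',cast('top',*f(539,313),143))
print('rim',cast('top',*f(533,315.5),127))
# handle dark blob
m=((im.max(2)<60)).astype(np.uint8)
n,l,s,c=cv2.connectedComponentsWithStats(m)
for i in range(1,n):
    if s[i,4]>25 and 180<c[i,0]<450 and 60<c[i,1]<260: print('dark',c[i].round(1),s[i])
# bed corners at 55: crop coords
for p in [(587,72),(567,352),(53,318),(65,32)]: print('bedcorner',cast('top',*f(*p),55))
for p in [(262,365),(358,380),(350,452),(249,436)]: print('remote corner',cast('top',*f(*p),25))
print('button',cast('top',*f(304,406),34))
print('glue',cast('top',*f(622,236),85),'pot',cast('top',*f(715,225),95),'tin',cast('top',*f(722,375),45))
print('cam',cast('top',*f(275,70),300))
for p in [(728,172),(776,202)]: print('brush',cast('top',*f(*p),175))
# scene view handle top/bottom
h=lambda x,y:(70+(x+.5)/2.95-.5,160+(y+.5)/2.95-.5)
print('scene handle top',cast('scene',*h(229,98),194),'foot',cast('scene',*h(240,155),134), 'hub',cast('scene',*h(326,130),143))
E
```

```text
hub [ 601.23545628 -188.64905091  143.        ]
rim [ 602.31178218 -185.78935568  127.        ]
dark [195.9  78.9] [188  68  15  18 138]
dark [272.2  85.3] [262  68  20  35 616]
dark [209.8  92.2] [206  87   8  10  52]
dark [209.1 111.9] [199 101  18  20 238]
dark [371.9 105.4] [368 100   8  11  58]
dark [205.2 138.5] [202 134   7  10  58]
dark [376.8 141.9] [372 136  10  12  84]
dark [355.8 176.4] [349 174  15   6  61]
dark [282.7 197.3] [276 191  15  14 154]
dark [349.6 219.6] [338 203  24  34 584]
dark [303.3 245.6] [298 240  12  12 112]
dark [240.3 251.2] [235 245  12  13 119]
bedcorner [ 866.17432828 -256.03230332   55.        ]
bedcorner [ 582.01531044 -230.50628014   55.        ]
bedcorner [611.32973956 268.04420109  55.        ]
bedcorner [901.17108413 263.82659547  55.        ]
remote corner [572.2658741   65.75779318  25.        ]
remote corner [558.01925265 -28.92107291  25.        ]
remote corner [486.45966709 -21.03422447  25.        ]
remote corner [501.56573419  77.92201118  25.        ]
button [530.28495331  24.3819935   34.        ]
glue [ 690.30036639 -280.16669827   85.        ] pot [ 699.33592722 -367.73802531   95.        ] tin [ 562.32506072 -384.16035013   45.        ]
cam [771.19162803  55.23715002 300.        ]
brush [ 726.90186618 -358.12535081  175.        ]
brush [ 699.17359068 -401.08477302  175.        ]
scene handle top [ 660.3287512  -223.78682711  194.        ] foot [ 660.08834147 -227.01633313  134.        ] hub [ 606.88552871 -183.08079252  143.        ]
```

```bash
cat >> h.py <<'E'
from scipy.spatial.transform import Rotation as Ro
C=np.array([603.,-186.]); H0=np.array([660.2,-225.4]); PHI0=np.arctan2(*(H0-C)[::-1])
def down(yaw): # tool y axis at world angle yaw (mod pi)
    return Ro.from_matrix(np.array([[np.sin(yaw),np.cos(yaw),0],[-np.cos(yaw),np.sin(yaw),0],[0,0,-1]]).astype(float)).as_quat()
E
python3 - <<'E'
from h import *
s=bot.read_state(); print(Ro.from_quat(s['eef_rot']).as_matrix().round(3), PHI0)
for yd in (60,90,120,150,180,-90,-60):
    q=down(np.radians(yd)); print(yd,end=' ')
    for a in range(0,360,60):
        p=[*(C+70*np.array([np.cos(np.radians(a)),np.sin(np.radians(a))])),148]
        j=bot.solve_ik(p,q); print(None if j is None else np.array(j)[[0,3,5]].round(2).tolist(),end=' ')
    print(np.round(bot.solve_ik([530,24,30],q),2).tolist())
E
```

```text
[[-0.916 -0.402 -0.001]
 [-0.402  0.916  0.001]
 [ 0.     0.001 -1.   ]] -0.6031771575566562Traceback (most recent call last):
  File "<stdin>", line 4, in <module>
  File "h.py", line 13, in down
    return Ro.from_matrix(np.array([[np.sin(yaw),np.cos(yaw),0],[-np.cos(yaw),np.sin(yaw),0],[0,0,-1]]).astype(float)).as_quat()
           ~~~~~~~~~~~~~~^^^^^^^^^^^^^^^^^^^^^^^^^^^^^^^^^^^^^^^^^^^^^^^^^^^^^^^^^^^^^^^^^^^^^^^^^^^^^^^^^^^^^^^^^^^^^
  File "scipy/spatial/transform/_rotation.pyx", line 1143, in scipy.spatial.transform._rotation.Rotation.from_matrix
ValueError: Non-positive determinant (left-handed or null coordinate frame) in rotation matrix 0: [[ 0.8660254  0.5        0.       ]
 [-0.5        0.8660254  0.       ]
 [ 0.         0.        -1.       ]].
```

```bash
sed -i 's/\[\[np.sin(yaw),np.cos(yaw),0\],\[-np.cos(yaw)/[[-np.sin(yaw),np.cos(yaw),0],[np.cos(yaw)/' h.py
python3 - <<'E'
from h import *
for yd in (0,30,60,90,120,150,180,-90,-60):
    q=down(np.radians(yd)); print(yd,end=' ')
    for a in range(0,360,60):
        p=[*(C+70*np.array([np.cos(np.radians(a)),np.sin(np.radians(a))])),148]
        j=bot.solve_ik(p,q); print(None if j is None else np.array(j)[[0,3,5]].round(2).tolist(),end=' ')
    j=bot.solve_ik([530,24,30],q);print(None if j is None else np.round(j,2).tolist())
E
```

```text
0 None None [0.12, 0.0, 3.02] None None None [0.42, 0.34, -0.54, 0.0, -0.69, 2.73]
30 [0.01, 0.0, -2.63] [0.11, 0.0, -2.72] [0.12, 0.0, -2.74] [0.01, 0.0, -2.63] [-0.09, 0.0, -2.52] [-0.08, 0.0, -2.53] None
60 [0.01, 0.0, -2.1] [0.11, 0.0, -2.2] [0.12, 0.0, -2.21] [0.01, 0.0, -2.11] [-0.09, 0.0, -2.0] [-0.08, 0.0, -2.01] [0.42, 0.34, -0.54, -0.0, -0.69, -2.51]
90 [0.01, 0.0, -1.58] [0.11, 0.0, -1.68] [0.12, 0.0, -1.69] [0.01, 0.0, -1.58] [-0.09, 0.0, -1.48] [-0.08, 0.0, -1.49] [0.42, 0.34, -0.54, -0.0, -0.69, -1.99]
120 [0.01, 0.0, -1.06] [0.11, 0.0, -1.15] [0.12, 0.0, -1.17] [0.01, 0.0, -1.06] [-0.09, 0.0, -0.95] [-0.08, 0.0, -0.96] [0.42, 0.34, -0.54, 0.0, -0.69, -1.46]
150 [0.01, 0.0, -0.53] [0.11, 0.0, -0.63] [0.12, 0.0, -0.64] [0.01, 0.0, -0.53] [-0.09, 0.0, -0.43] [-0.08, 0.0, -0.44] [0.42, 0.34, -0.54, 0.0, -0.69, -0.94]
180 [0.01, 0.0, -0.01] [0.11, 0.0, -0.11] [0.12, 0.0, -0.12] [0.01, 0.0, -0.01] [-0.09, 0.0, 0.09] [-0.08, 0.0, 0.08] [0.42, 0.34, -0.54, 0.0, -0.69, -0.42]
-90 [0.01, 0.0, 1.56] [0.11, 0.0, 1.47] [0.12, 0.0, 1.45] [0.01, 0.0, 1.56] [-0.09, 0.0, 1.67] [-0.08, 0.0, 1.66] [0.42, 0.34, -0.54, 0.0, -0.69, 1.16]
-60 [0.01, 0.0, 2.09] [0.11, 0.0, 1.99] [0.12, 0.0, 1.98] [0.01, 0.0, 2.08] [-0.09, 0.0, 2.19] [-0.08, 0.0, 2.18] [0.42, 0.34, -0.54, 0.0, -0.69, 1.68]
```

```bash
cat >> h.py <<'E'
YAW=PHI0+np.pi; Q=down(YAW)
def peg(a,r=70,z=148): return [*(C+r*np.array([np.cos(a),np.sin(a)])),z]
def st(tag=''):
    s=bot.read_state(); p=s['tcp_pos']; 
    print(tag,'t%.2f'%s['t'],p.round(1),'ang%.1f'%np.degrees(np.arctan2(p[1]-C[1],p[0]-C[0])),'F',s['contact_force'].round(1),'w%.1f'%s['width']); return s
E
python3 - <<'E'
from h import *
bot.move_gripper(0,10); st('closed')
s=bot.read_state(); p=s['tcp_pos'].copy(); p[2]=270; bot.line_to(p,200)
a0=PHI0-np.radians(38)
bot.move_ptp(peg(a0,z=270),Q); st('above')
bot.line_to(peg(a0),100); st('down')
cv2.imwrite('pics/top1.png',bot.camera('top')[...,::-1]);cv2.imwrite('pics/sc1.png',bot.camera('scene')[...,::-1]);cv2.imwrite('pics/wr1.png',bot.camera('wrist')[...,::-1])
a=cv2.imread('pics/top1.png')[90:230,280:450];b=cv2.imread('pics/sc1.png')[130:270,70:240]
cv2.imwrite('pics/c1.png',cv2.resize(np.hstack([a,b]),None,fx=2.3,fy=2.3,interpolation=cv2.INTER_CUBIC))
E
```

```text
closed t1.57 [ 271.4 -618.   226.6] ang-127.5 F [ 0.2 -0.8  0.2] w0.2
above t3.78 [ 623.5 -253.8  270. ] ang-73.2 F [ 0.  -0.4  0.2] w0.6
down t5.15 [ 624.4 -252.9  148.8] ang-72.2 F [-0.6  0.3  0.2] w0.6
```

View pics/c1.png

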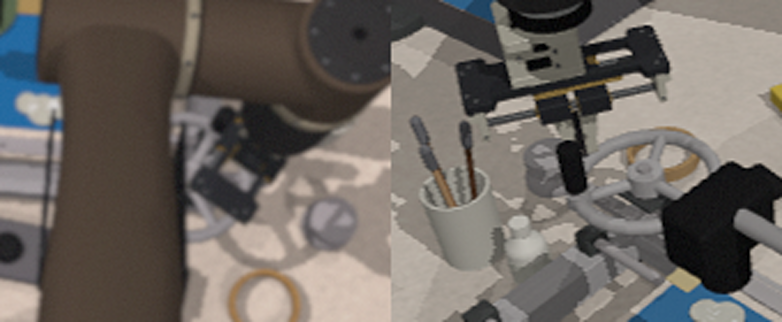

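View pics/wr1.png

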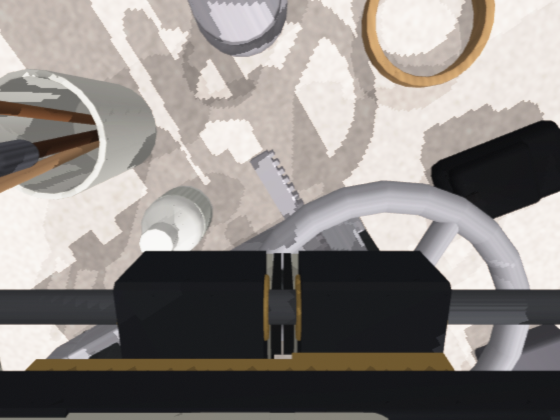

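```bash
python3 - <<'E'
from h import *
for d in (-28,-22,-18,-10,0):
    bot.line_to(peg(PHI0+np.radians(d)),60); st(d)
im=bot.camera('scene')[...,::-1]
cv2.imwrite('pics/c2.png',cv2.resize(im[130:270,70:240],None,fx=3.5,fy=3.5,interpolation=cv2.INTER_CUBIC))
E
```

```text
-28 t5.65 [ 635.7 -247.8  147.8] ang-62.1 F [ 0.5  0.3 -0.8] w0.5
-22 t5.92 [ 641.8 -244.2  147.8] ang-56.3 F [0.3 0.7 0.7] w0.3
-18 t6.17 [ 645.7 -241.4  147.9] ang-52.4 F [0.4 0.1 0.1] w0.8
-10 t6.49 [ 653.1 -235.   148. ] ang-44.4 F [ 0.3 -0.3  0.2] w0.5
0 t6.84 [ 660.9 -225.4  148. ] ang-34.2 F [ 0.   1.5 -0.1] w0.4
```

View pics/c2.png

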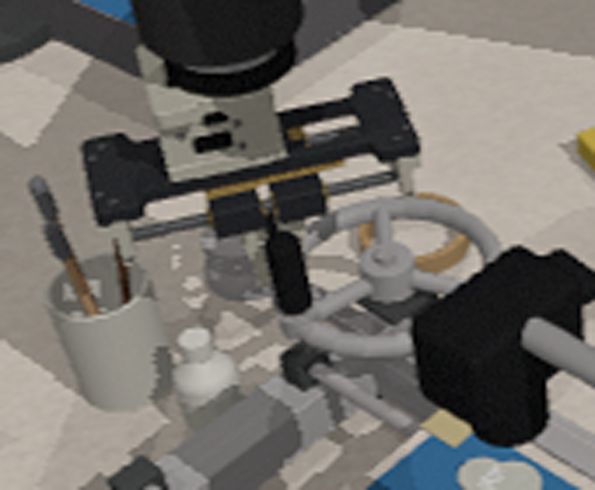

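```bash
python3 - <<'E'
from h import *
print(cast('scene',150.9,198.6,194), cast('scene',70+292/3.5,130+303/3.5,134))
for d in range(10,161,10):
    bot.line_to(peg(PHI0+np.radians(d)),70)
    if d%30==10: st(d)
st()
im=bot.camera('scene')[...,::-1]
cv2.imwrite('pics/c3.png',cv2.resize(im[130:270,70:270],None,fx=3.5,fy=3.5,interpolation=cv2.INTER_CUBIC))
E
```

```text
[ 670.27787309 -202.9314025   194.        ] [ 667.98156325 -211.63932217  134.        ]
10 t7.22 [ 667.  -214.8  148. ] ang-24.2 F [ 0.3 -0.2  0.8] w0.1
40 t8.19 [ 672.9 -179.2  148. ] ang5.6 F [ 0.4 -0.  -0.2] w0.2
70 t9.17 [ 659.8 -145.2  148.1] ang35.7 F [ 0.5  0.3 -0. ] w0.8
100 t10.14 [ 631.9 -122.2  148. ] ang65.7 F [ 0.3 -0.2  0.3] w0.4
130 t11.12 [ 596.  -116.5  148. ] ang95.8 F [ 0.8 -0.4  0.3] w0.4
160 t12.09 [ 562.1 -129.2  148. ] ang125.8 F [ 0.3 -0.7 -1.2] w0.6
 t12.09 [ 562.1 -129.2  148. ] ang125.8 F [ 0.3 -0.7 -1.2] w0.6
```

View pics/c3.png

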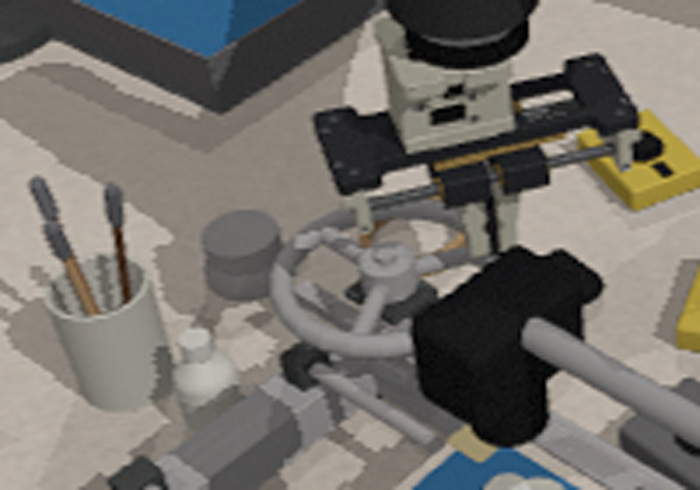

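```bash
python3 - <<'E'
from h import *
for d in range(170,261,10):
    bot.line_to(peg(PHI0+np.radians(d)),70)
    if d%30==20: st(d)
st()
im=bot.camera('scene')[...,::-1]; cv2.imwrite('pics/s4.png',im)
a=im[130:270,70:270]; b=bot.camera('top')[90:230,250:450,::-1]
cv2.imwrite('pics/c4.png',cv2.resize(np.hstack([a,b]),None,fx=2,fy=2,interpolation=cv2.INTER_CUBIC))
E
```

```text
170 t12.47 [ 552.9 -137.1  148. ] ang135.7 F [-0.1 -0.1 -0.4] w0.4
200 t13.44 [ 535.  -168.6  148. ] ang165.6 F [-1.1 -0.7 -0.7] w0.4
230 t14.42 [ 535.3 -204.8  147.9] ang-164.5 F [ 0.9 -0.1 -0.5] w0.7
260 t15.39 [ 554.2 -236.   148. ] ang-134.3 F [ 0.3 -0.3  0.8] w0.3
 t15.39 [ 554.2 -236.   148. ] ang-134.3 F [ 0.3 -0.3  0.8] w0.3
```

View pics/c4.png

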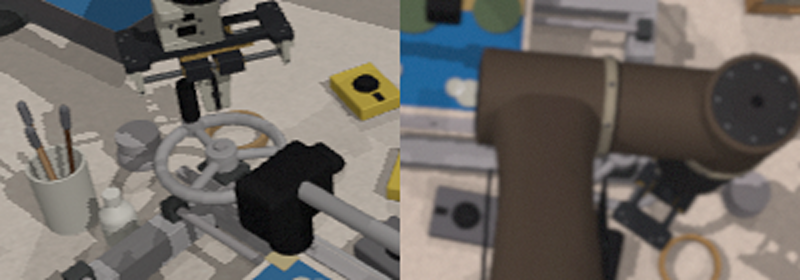

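```bash
cat >> h.py <<'E'
def handle(im,draw=None): # im RGB scene picture; dark blob axis ends -> angle
    m=(im.max(2)<55).astype(np.uint8)
    n,l,s,c=cv2.connectedComponentsWithStats(m)
    for i in range(1,n):
        if s[i,4]>60 and 100<c[i,0]<260 and 140<c[i,1]<250:
            w=cast('scene',*c[i],164); a=np.degrees(np.arctan2(w[1]-C[1],w[0]-C[0]))
            print('blob',c[i].round(1),s[i],w.round(1),'r%.1f ang%.1f'%(np.hypot(*(w[:2]-C)),a))
E
python3 - <<'E'
from h import *
handle(cv2.imread('pics/scene0.png')[...,::-1]); print(); handle(cv2.imread('pics/s4.png')[...,::-1])
E
```

```text
blob [252.4 171.4] [247 167  12   9  84] [430.  -98.1 164. ] r194.1 ang153.1
blob [148.1 202.3] [142 191  13  24 224] [ 660.5 -228.6  164. ] r71.6 ang-36.5
blob [210.8 226.9] [ 169  200   73   58 1941] [644.8 -58.1 164. ] r134.6 ang71.9
blob [156.1 233.7] [150 228  15  13 110] [ 725.  -141.3  164. ] r130.0 ang20.1

blob [155.7 148.2] [  88  131  129   36 1333] [ 489.  -371.3  164. ] r217.5 ang-121.6
blob [184.4 160.6] [176 155  16  13 141] [ 489.7 -270.   164. ] r141.1 ang-143.5
blob [166.9 173.7] [158 159  22  33 369] [ 556.  -268.7  164. ] r95.1 ang-119.6
blob [252.4 171.4] [247 167  12   9  83] [430.2 -98.  164. ] r194.0 ang153.0
blob [212.1 227.2] [ 187  200   55   58 1862] [644.1 -55.1 164. ] r137.2 ang72.6
blob [156.1 233.7] [151 228  14  13 109] [ 725.  -141.1  164. ] r130.0 ang20.2
```

```bash
python3 - <<'E'
from h import *
for d in (270,280,290,300,310,320,328,334):
    bot.line_to(peg(PHI0+np.radians(d)),60 if d<325 else 30)
st()
im=bot.camera('scene'); cv2.imwrite('pics/s5.png',im[...,::-1]); handle(im)
bot.line_to(peg(PHI0+np.radians(318)),60); bot.pause(.1)
im=bot.camera('scene'); cv2.imwrite('pics/s6.png',im[...,::-1]); handle(im)
cv2.imwrite('pics/c5.png',cv2.resize(im[130:270,70:270,::-1],None,fx=3.5,fy=3.5,interpolation=cv2.INTER_CUBIC))
E
```

```text
t18.46 [ 637.9 -246.7  148.1] ang-60.1 F [-0.4 -0.3  0.3] w0.3
blob [104.4 143.7] [ 92 135  22  18 157] [ 549.9 -500.3  164. ] r318.8 ang-99.6
blob [141.1 164.7] [  96  145   93   40 1075] [ 564.4 -348.7  164. ] r167.2 ang-103.3
blob [252.4 171.5] [247 168  12   8  82] [430.4 -97.8 164. ] r193.9 ang152.9
blob [147.1 188. ] [131 171  33  41 542] [ 623.9 -268.1  164. ] r84.8 ang-75.7
blob [212.1 227.3] [ 184  200   58   58 1858] [644.2 -55.1 164. ] r137.2 ang72.5
blob [156. 234.] [151 228  14  13 100] [ 725.6 -140.8  164. ] r130.7 ang20.2
blob [137.5 156.5] [  88  135  104   44 1281] [ 543.5 -382.9  164. ] r205.6 ang-106.8
blob [158.8 172. ] [151 166  16  13 154] [ 562.1 -290.   164. ] r111.7 ang-111.5
blob [252.4 171.5] [247 168  12   8  82] [430.4 -97.8 164. ] r193.9 ang152.9
blob [144.5 178.7] [134 170  22  27 193] [ 601.2 -299.6  164. ] r113.6 ang-90.9
blob [147.4 199.9] [141 189  14  23 215] [ 655.2 -236.1  164. ] r72.3 ang-43.8
blob [212.1 227.3] [ 184  200   58   58 1857] [644.2 -55.  164. ] r137.3 ang72.5
blob [155.9 233.9] [151 228  14  13 103] [ 725.7 -140.9  164. ] r130.7 ang20.2
```

View pics/c5.png

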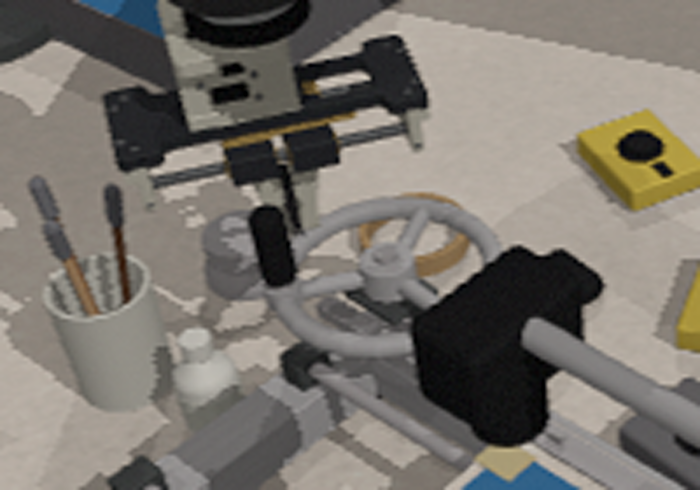

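```bash
python3 - <<'E'
from h import *
bot.line_to(peg(PHI0+np.radians(334)),60);bot.line_to(peg(PHI0+np.radians(341.5)),20); st(); bot.pause(.1)
bot.line_to(peg(PHI0+np.radians(318)),50); bot.pause(.1)
im=bot.camera('scene'); cv2.imwrite('pics/s7.png',im[...,::-1]); handle(im)
E
```

```text
t20.22 [ 645.1 -241.9  147.9] ang-53.0 F [-1.2 -2.1 -1.1] w0.6
blob [137.9 156.8] [  92  135  100   44 1271] [ 543.8 -381.   164. ] r203.8 ang-106.9
blob [158.8 172.1] [151 166  16  13 152] [ 562.5 -289.6  164. ] r111.3 ang-111.4
blob [252.4 171.5] [247 168  12   8  82] [430.4 -97.8 164. ] r193.9 ang152.9
blob [144.4 178.5] [134 170  22  26 192] [ 601.  -300.2  164. ] r114.3 ang-91.0
blob [148.1 201.9] [142 191  13  23 217] [ 659.5 -229.5  164. ] r71.3 ang-37.6
blob [212.  227.2] [ 184  200   58   58 1865] [644.2 -55.2 164. ] r137.1 ang72.5
blob [156.  233.9] [151 228  14  13 103] [ 725.7 -140.9  164. ] r130.7 ang20.2
```

```bash
python3 - <<'E'
from h import *
bot.line_to(peg(PHI0+np.radians(318),z=280),150)
q=down(np.radians(95))
bot.move_ptp([531,24,280],q); st()
bot.line_to([531,24,130],150); st()
s=bot.read_state(); im=bot.camera('wrist'); cv2.imwrite('pics/w8.png',im[...,::-1])
sc=bot.camera('scene'); handle(sc); cv2.imwrite('pics/s8.png',sc[...,::-1])
np.savez('w8.npz',p=s['tcp_pos'],r=s['eef_rot'])
t=bot.camera('top'); cv2.imwrite('pics/t8.png',t[...,::-1])
E
```

```text
t23.48 [531.2  23.7 279.7] ang108.9 F [ 0.2 -0.2  0.4] w0.3
 t24.62 [531.6  24.  130.8] ang108.8 F [-0.2 -0.2 -0.1] w0.8
blob [148.1 202. ] [142 191  13  23 214] [ 659.8 -229.3  164. ] r71.4 ang-37.3
blob [212.  227.2] [ 185  201   57   57 1873] [644.1 -55.5 164. ] r136.9 ang72.5
blob [156.  233.9] [151 228  14  13 102] [ 725.6 -140.9  164. ] r130.6 ang20.2
```

View pics/w8.png

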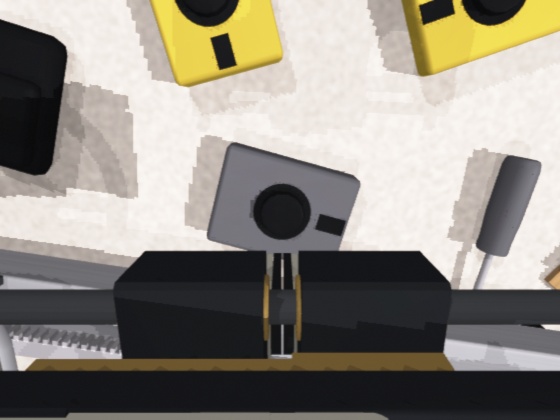

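View pics/s8.png

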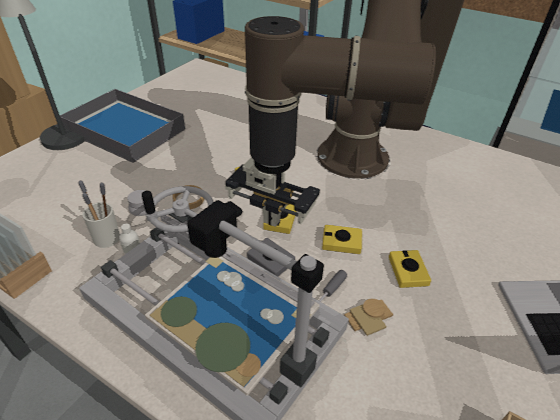

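View pics/t8.png

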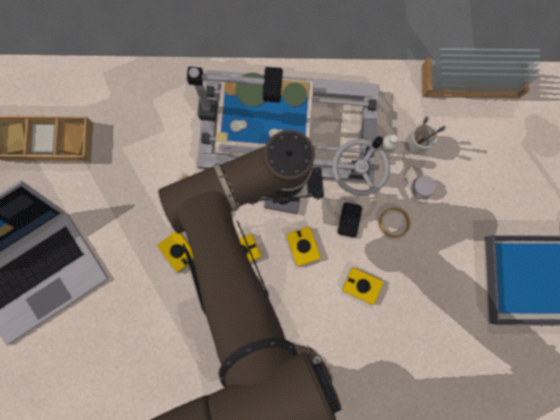

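The button shows at about (282,211) in the wrist view. The handle is back and the board has shifted about 18 px in the top view.

```bash
python3 - <<'E'
from h import *
d=np.load('w8.npz'); c=bot.get_calibration('wrist'); T=c['T_tool_cam']; R=Ro.from_quat(d['r']).as_matrix()
im=cv2.imread('pics/w8.png'); m=(im.max(2)<50).astype(np.uint8); m[250:]=0
n,l,s,cc=cv2.connectedComponentsWithStats(m)
for i in range(1,n):
    if s[i,4]>300: print(s[i],cc[i].round(1))
u,v=281.5,208.5
for u,v,z in [(281.5,211,30)]:
    dc=np.array([(u-c['cx'])/c['fx'],-(v-c['cy'])/c['fy'],-1])
    o=d['p']+R@T[:3,3]; w=R@T[:3,:3]@dc; print(o+w*(z-o[2])/w[2])
# pan shift in top view: right edge of blue
def edge(f):
    h=cv2.cvtColor(cv2.imread(f),cv2.COLOR_BGR2HSV); b=((h[...,0]>95)&(h[...,0]<125)&(h[...,1]>150)&(h[...,2]>90))[90:135,200:345]
    xs=[200+np.nonzero(r)[0].max() for r in b if r.any()]; return np.median(xs)
a,b=edge('pics/top0.png'),edge('pics/t8.png'); print(a,b,cast('top',b,112,97)[1]-cast('top',a,112,97)[1])
E
```

```text
[ 176    0   62   26 1173] [207.1  10.2]
[420   0  34  24 558] [435.9   9.7]
[ 463    0   62   25 1115] [491.7   9.7]
[   0   20   67  155 8426] [29.  97.1]
[212  34  24  35 519] [223.1  51. ]
[ 253  184   57   55 2447] [281.4 211.2]
[316 215  29  20 395] [330.  224.5]
[531.34594554  24.20011893  30.        ]
322.0 304.0 51.01104780413441
```

```bash
python3 - <<'E'
from h import *
bot.line_to([531.3,24.2,42],80); st()
for z in (35,33,31,30,29,28,27.5,27,26.5,26):
    bot.line_to([531.3,24.2,z],15); bot.pause(.12); f=np.mean([bot.read_state()['contact_force'][2]]) ; s=st(z)
    if s['contact_force'][2]>8: break
bot.pause(.2); st('hold')
bot.line_to([531.3,24.2,60],40); bot.line_to([531.3,24.2,200],150); st()
im=bot.camera('wrist'); sc=bot.camera('scene'); handle(sc)
cv2.imwrite('pics/w9.png',im[...,::-1]);cv2.imwrite('pics/s9.png',sc[...,::-1])
E
```

```text
t26.02 [531.7  24.3  42.5] ang108.7 F [ 0.2  1.2 -0.4] w0.6
35 t26.76 [531.3  24.2  35. ] ang108.8 F [ 0.4 -0.6 -0.1] w0.2
33 t27.16 [531.5  24.3  33.2] ang108.8 F [ 0.1 -0.4  1.5] w0.8
31 t27.56 [531.6  24.3  31.1] ang108.8 F [ 1.2 -0.9  3. ] w0.7
30 t27.93 [531.5  24.3  30.1] ang108.8 F [ 0.6 -0.4  4. ] w0.7
29 t28.29 [531.6  24.3  29.3] ang108.8 F [-0.1  0.4  6.7] w0.3
28 t28.66 [531.6  24.3  29.1] ang108.8 F [-3.2  1.1 15.8] w0.6
hold t28.86 [531.6  24.3  29.1] ang108.8 F [-2.9  1.3 16.2] w0.3
 t30.89 [530.7  24.1 199. ] ang109.0 F [ 0.4 -0.6 -0.7] w0.8
blob [124.8 152.3] [112 144  26  18 242] [ 548.  -424.5  164. ] r244.7 ang-103.0
blob [148.1 202. ] [142 191  13  23 214] [ 659.8 -229.3  164. ] r71.4 ang-37.3
blob [211.9 227.2] [ 184  201   58   57 1869] [644.2 -55.4 164. ] r136.9 ang72.5
blob [156. 234.] [151 228  14  13 103] [ 725.7 -140.8  164. ] r130.8 ang20.2
```

View pics/w9.png

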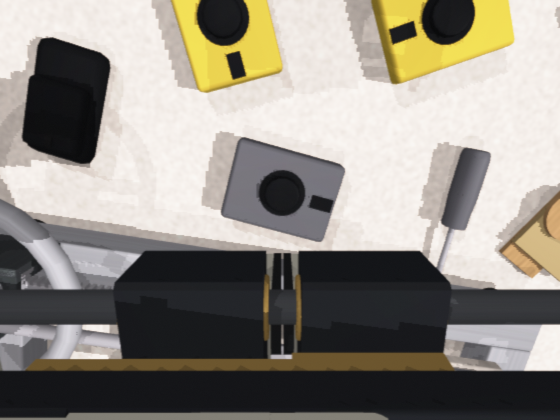

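The button reached its stop and popped back up. The remote and the handle are both where they should be, so I'll hand the job in.

```bash
python3 - <<'E'
from h import *
bot.line_to([531.3,24.2,280],150); bot.pause(.2); st(); bot.close_job()
E
```

```text
t31.88 [530.8  24.1 278.8] ang109.0 F [-0.7  0.3 -0.1] w0.6
the job is handed in; nothing more can be done
```

I pushed the hand wheel one full anticlockwise turn with closed fingertips, took the frame with the grey remote's button, and moved clear. I handed the job in at about 32 s; no verdict was reported.

- **Wheel and board:** in the scene camera the handle came back about 0.8° short of its start angle, roughly 1 mm. The board travelled about 51 mm by a coarse pixel measure in the top view. Both are within limits.
- **Button:** it went down to its stop with the tool at z = 29 mm. The force was about 4 N on the way down and 16 N at the stop, and the press was held for 0.3 s. The remote had not visibly moved, and the button looked up again afterwards.
- **Handle contact:** the force readings on the handle never passed 3 N, but I took them when the arm had paused, so the peak while moving was not measured. The wheel plainly turned with the pushes.
- **Other things on the table:** nothing looked shifted in the last pictures. I judged that by eye and did not measure it.

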